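# Slacken the belt take-up, then close and lock its hatch

### The arm

A 6-joint arm with a two-finger parallel gripper is mounted at the origin on the work surface. World frame = base frame: x ahead of the robot, y to its left, z up, the work surface at z = 0. Lengths are in m, angles in rad, forces in N, time in s.
With the tool pointing down it reaches from about 0.25 to 0.775 m from the base axis. Payload 4 kg.
Tool frame: the origin (TCP) lies midway between the tips of the shut fingers; the grasp point (between the pads) lies 19 mm behind it (robot.grasp_offset is the distance from the TCP to the grasp point, in m); z points along the fingers, y is the direction in which the jaws open and shut (so a half turn about z gives the same grasp; the last joint's range is limited). The gripper opens to 94 mm and grips with 3 to 60 N. Pads are 16 mm wide; open, the fingers measure 119 mm over their backs; the gripper's body (75 mm by 177 mm) begins 78 mm behind the grasp point.
Start: joints at [1.21, 0.087, 1.371, -0, 1.684, -0.103], TCP at [0.14, 0.532, 0.184] pointing down, gripper open.
Joint ranges: [-3.1, 3.1], [-0.76, 2.03], [0.27, 2.55], [-1.08, 4.22], [0.17, 2.65], [-2.57, 2.57]. Speed limits (rad/s): [2.79, 2.79, 3.14, 3.14, 3.14, 3.14].

### API

Orientations are given as [roll, pitch, yaw] about the fixed x, y, z axes, in that order (R = Rz(yaw) Ry(pitch) Rx(roll)).
In Python, from bench import status, viewer, order, robot gives the robot as it stands. The module is installed in compiled form; this text tells all that it offers.
- The arm moves only by the tool move_arm, never from a script. Its argument "targets" is a list of rows, each a list of 3 entries, a list of its own where there are three numbers: the shift along the tool's x, y, z in mm, then the turn, a rotation vector about the tool's x, y, z in degrees, then the opening, from -1 (shut) to 1 (fully open). A call has 1 to 20 rows; each row is the pose to reach, as a shift and turn from the pose commanded when the call began, along the tool's axes at that moment; what a row does not reach only later rows make up. A row lasts 1/8 s, in which the tool goes at most 62.5 mm and 10.7 degrees, less where a joint would pass 70% of its speed; a pose out of reach is approached as far as the arm can. A call with a gripper value outside its range is refused whole. The fingers move at their own pace and stop on an object; the grip force is fixed at half the most. Time passes only in rows, so rows that repeat a pose let the fingers close. It gives the time, the measured TCP pose, the force and the opening at its end, in the units of the state.
- status.get_obs(): the state, without advancing time (a new reading comes with each control period).
- viewer.snapshot(name): name is "scene" or "top"; returns the picture (400x640x3 uint8, red, green, blue); there is no depth.
- viewer.camera_model(name): a dict with "K" (3x3 intrinsics, pixels), "xyz" and "attitude" of the camera in the world. Camera axes: x right, y up, looking along -z (the intrinsics and any distortion apply to the point x, -y, -z); pixel columns grow to the right and rows downward; lengths in m; the calibration is good to about 2 mm. A picture is of the moment at which its call begins. camera_model takes no time and is no camera call.
- order.close_job(): hands the job in, once; it reports no verdict.
The state is a dict: "time": time; "joint_positions": joint angles; "qvel": joint speeds; "joint_torque": joint torques, N m; "tool_pos": TCP position; "ee_rot": TCP orientation; "wrist_force": force on the tool from outside, world axes, zero at the start; "wrist_torque": the same for the moment, N m; "width": finger opening in m.
Only numpy, scipy, OpenCV 4.12 (cv2) and the standard library are available. Lean on these libraries where they do the work, as an engineer would, in place of code of your own. Each camera call takes 0.05 s, during which the arm holds its last target. There are 200 camera calls.

### The job

Shut down the drill's belt take-up unit: swing the pawl well clear of the ratchet wheel and leave it clear, turn the wheel backwards (clockwise from above) by its crank peg until it stops, then slide the hatch fully shut. Lock the hatch by pushing its cam stud in and turning it a quarter turn clockwise, then let go so that it stays caught. Leave the bit block, the wrench and the oil bottle where they are.

Things in the scene. Friction and masses are not known exactly. Their poses are not given: they have to be found in the camera images.
- unit: The take-up unit, a grey steel case bolted down: 210 x 390 mm (its x, y), deck 80 mm above the table. Origin: centre of the underside, z up; at yaw 0 its x points away from the robot, its y to the robot's left ('unit axes'). Two hatch rails along y at x = +-86 mm rise to 104 mm, from y = -185 to +70 mm. All heights given are above the table.
- wheel_axis (a point): Centre of the ratchet wheel's top face, 92 mm high, fixed to the unit (unit x 0, y +95 mm); unit axes. The wheel is a dark steel disc lying flat, 114 mm across its 12 teeth, turning about the vertical.
- peg_mid (a point): Mid-point of the crank peg, an upright round steel peg 18 mm in diameter standing on the wheel 45 mm from its axis, from 92 mm up to 137 mm high (this point is 115 mm high). At wheel = 0 it stands on the -y side of the axis, in the way of the hatch.
- wheel (a joint): Angle of the wheel, rad: 0 = tensioned, grows as it turns backwards (clockwise from above; the peg goes from the unit's -y side round by -x) to a stop at 2.1. Friction of about 3 N at the peg; stays where it is left. With the pawl engaged it is blocked after about 0.1 rad. The hatch can pass the peg only beyond about 1.5 rad.
- pawl_pivot (a point): Pivot of the pawl, 90 mm high, fixed to the unit (unit x +55, y +158 mm); unit axes. The pawl is a flat steel arm that lies along the unit's x axis on the +y side of the wheel when engaged, its nose between two teeth 55 mm from the pivot towards -x.
- pawl_pin (a point): Upright thumb pin of the pawl, 12 mm in diameter, 40 mm from the pivot, from 93 to 131 mm high (this point is 114 mm high). Pushing it in the unit's +y direction, away from the wheel, swings the pawl clear.
- pawl (a joint): Angle of the pawl, rad: 0 = nose between the teeth, grows as it swings clear (clockwise from above, pin towards the unit's +y) to a stop at 1.0. The teeth are free of it beyond about 0.3. Stiff (about 2 N at the pin): it stays where it is left.
- push_bar (a point): Centre of the hatch's push bar, 115 mm high: an upright aluminium bar 110 mm long (unit x), 10 mm thick, 102 to 128 mm high. The hatch is an aluminium plate 160 x 150 mm (x, y), 6 mm thick, top face 102 mm high; the bar stands 60 mm from its centre towards -y and the plate ends 15 mm behind the bar. Unit axes.
- hatch (a joint): Travel of the hatch, m: 0 = fully open, grows towards the unit's +y; 0.09 = fully shut (stop). About 3 N of friction; it stays where it is left. The stud can go in only with the hatch within about 3 mm of shut.
- stud_bar (a point): Centre of the cam stud's grip bar: upright dark steel bar 64 mm long (point's y axis), 12 mm thick (x), 28 mm high, on a steel disc 60 mm across, 5 mm thick, that turns with it. Sprung up: bar 117.5 to 145.5 mm high, this point 131.5 mm; disc underside 10.5 mm above the hatch. It stands 40 mm from the hatch's centre towards unit -x, 20 mm towards +y, and moves with the stud.
- stud_in (a joint): How far the stud is pushed down, m: 0 = sprung up, 0.010 = fully in. The spring pushes back with 6 N at the start and 10 N fully in. It can turn only when pushed in past 0.0075; turned a quarter and let go, it springs back to about 0.0055 and is caught there.
- stud_turn (a joint): Turn of the stud, rad: 0 = open (bar along the unit's y), grows clockwise from above to a stop at 1.571 (bar along the unit's x). Caught when let go beyond about 1.42. Light friction.
- bit_block: Bystander: wooden block 45 x 220 x 30 mm with upright drill bits, overall up to 130 mm high. Origin: centre of its underside.
- wrench: Bystander: steel wrench 200 mm long lying on the table, about 20 mm high. Origin: centre of its underside.
- oil_can: Bystander: white oil bottle 64 mm in diameter, 160 mm high, standing. Origin: centre of its underside.

How it is judged:
On the way, in this order (a step that is already met when the one before it is completed fails the run):
1. the pawl is swung well clear (at least 0.4 rad) (value of joint pawl above 0.4 rad), for 0.2 s.
2. the wheel is turned back to its stop (at least 1.95 of 2.1 rad) (value of joint wheel above 1.95 rad), for 0.2 s.
3. the hatch is slid shut (within 4 mm) (value of joint hatch above 0.086 m), for 0.2 s.
4. the stud is turned a quarter and caught (value of joint stud_turn above 1.36 rad and value of joint stud_in between 0.0045 and 0.007 m), for 0.2 s.
At the end, for the whole second after the job is handed in: The pawl is clear (over 0.4 rad), the wheel is back at its stop (over 1.95 rad), the hatch is shut (within 4 mm), the stud is turned (over 1.36 rad) and caught (4.5 to 7 mm in); the bystanders are within 30 mm of where they were (all of step 4 and value of joint pawl above 0.4 rad and value of joint wheel above 1.95 rad and value of joint hatch above 0.086 m and distance of each of bit_block, wrench, oil_can from where it was at the start of the episode below 0.03 m); the robot touches nothing.
It fails at once if the wooden drill-bit block is moved (more than 30 mm) (distance of bit_block from where it was at the start of the episode above 0.03 m).
It fails at once if the wrench is moved (more than 30 mm) (distance of wrench from where it was at the start of the episode above 0.03 m).
It fails at once if the oil bottle is moved (more than 30 mm) (distance of oil_can from where it was at the start of the episode above 0.03 m).
It also fails if it takes over 59 s, if anything falls off the work surface, if the arm or the gripper's body presses on something with over 40 N, if the wrist force passes 120 N, or if a joint passes its speed limit or range.

## Working session

There is one attempt and no reset: what is moved stays moved. The work goes in short steps, Python scripts to look and compute and a tool call to move; the robot and the scene stay as the last step left them, time stands still between calls to the robot, and variables do not carry over. Pictures are saved under pics/ and viewed, about 8 in all and at most 12, crops included, and the job is handed in when it is done.

Besides the shell and the picture viewer there is one more tool, called as name(argument=value, ...) on one line, values as JSON. move_arm: Moves the arm, as the interface text tells. Its arguments: {"type":"object","properties":{"targets":{"type":"array"}},"required":["targets"]}

```bash
mkdir -p pics; cat > h.py <<'E'
import numpy as np, cv2
from bench import status, viewer, order, robot
from scipy.spatial.transform import Rotation as R
def cam(n):
    m=viewer.camera_model(n); a=np.array(m["attitude"],float)
    Rm=a if a.shape==(3,3) else (R.from_euler('xyz',a).as_matrix() if a.size==3 else None)
    return np.array(m["K"]),np.array(m["xyz"]),Rm,m
def ray(n,u,v,z):
    K,t,Rm,m=cam(n); d=np.linalg.inv(K)@[u,v,1]; d=Rm@(d*[1,-1,-1])
    return t+d*(z-t[2])/d[2]
def proj(n,p):
    K,t,Rm,m=cam(n); c=(Rm.T@(np.array(p)-t))*[1,-1,-1]; q=K@c; return q[:2]/q[2]
def snap(n,f):
    im=viewer.snapshot(n); cv2.imwrite('pics/'+f,im[:,:,::-1]); return im
E
python3 - <<'E'
from h import *
for n in("scene","top"):
    print(viewer.camera_model(n)); snap(n,n+'0.png')
o=status.get_obs();print(o)
E
```

```text
{'K': array([[479.48186163,   0.        , 313.8782716 ],
       [  0.        , 479.48186163, 196.8940975 ],
       [  0.        ,   0.        ,   1.        ]]), 'xyz': array([ 1.62117624, -0.23598813,  0.86230166]), 'attitude': array([ 0.97417514, -0.02120034,  1.38408644])}
{'K': array([[382.23993843,   0.        , 321.22924086],
       [  0.        , 382.23993843, 200.38305532],
       [  0.        ,   0.        ,   1.        ]]), 'xyz': array([ 0.37997309, -0.03343603,  1.23073264]), 'attitude': array([ 0.12760849,  0.02211896, -1.59032543])}
{'time': 0.1, 'joint_positions': array([ 1.20991384e+00,  8.78999797e-02,  1.37204746e+00, -5.80021520e-06,
        1.68356741e+00, -1.03101210e-01]), 'qvel': array([ 0.00080085, -0.00119243, -0.00544053,  0.00116767,  0.00022227,
        0.00111837]), 'joint_torque': array([ 1.35053251e-03, -3.41252589e+01, -3.03301191e+01,  7.19220447e-02,
        3.03593301e-02, -1.15188182e-04]), 'tool_pos': array([0.14004277, 0.53135044, 0.18283915]), 'ee_rot': array([-3.13968007e+00, -1.92095922e-04,  2.88381054e+00]), 'wrist_force': array([-1.09702855, -0.27394027,  0.40158559]), 'wrist_torque': array([ 0.01402232, -0.00925077,  0.04122218]), 'width': 0.09355918584210798}
```

View pics/top0.png

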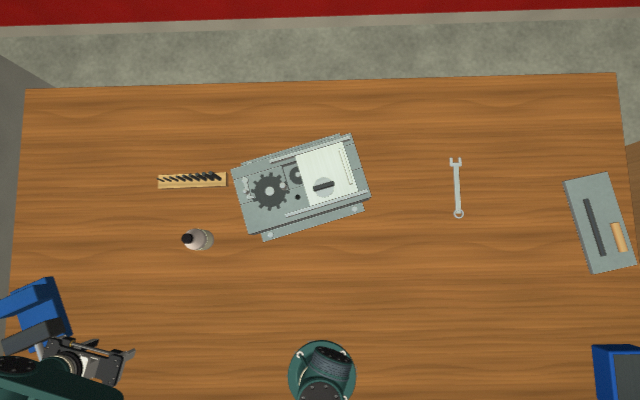

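View pics/scene0.png

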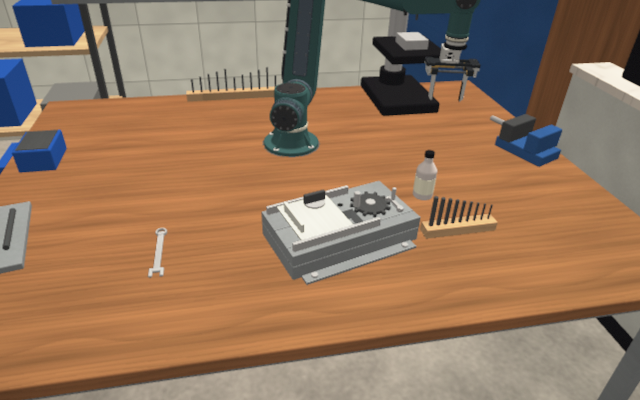

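The top view shows the unit around (300,187) with the wheel at about (269,191), the bit block at (192,181), the bottle at (198,239) and the wrench at (457,188). Next I check the calibration and zoom in.

```bash
python3 - <<'E'
from h import *
for n in("scene","top"): print(n,proj(n,[0,0,0]),proj(n,[0.14,0.531,0.183]))
a=cv2.imread('pics/top0.png')[125:245,225:380]
b=cv2.imread('pics/scene0.png')[175:285,255:425]
cv2.imwrite('pics/c1.png',cv2.resize(a,None,fx=5,fy=5,interpolation=cv2.INTER_CUBIC)[:600])
cv2.imwrite('pics/c2.png',cv2.resize(b,None,fx=4.7,fy=4.7,interpolation=cv2.INTER_CUBIC))
E
```

```text
scene [291.09601446 142.70335985] [444.11280198 105.00802796]
top [321.6259873  374.49849085] [120.10327778 344.30474293]
```

View pics/c1.png

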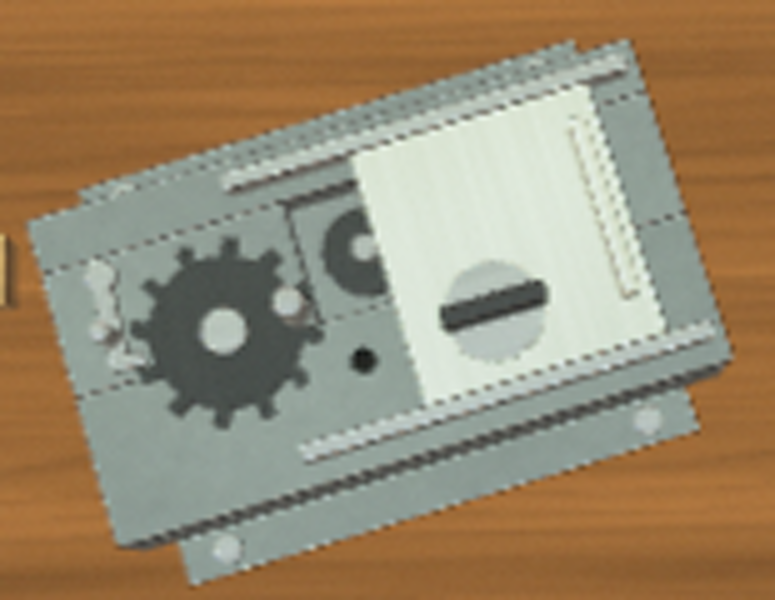

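View pics/c2.png

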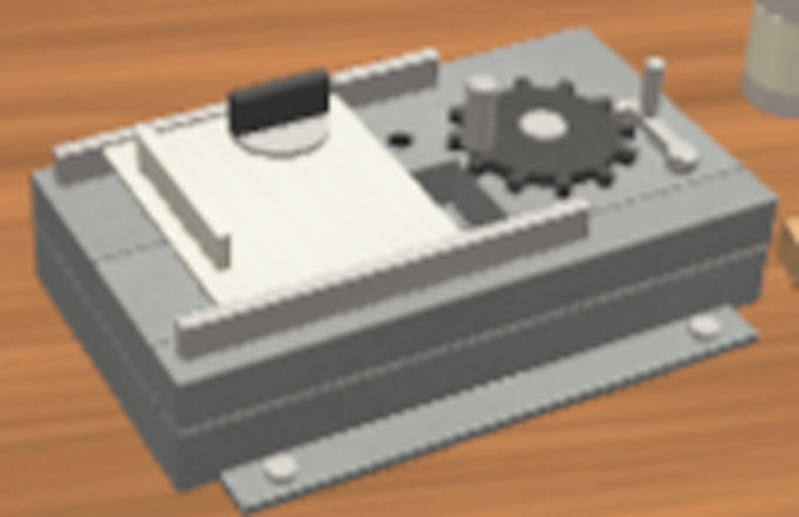

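Crop 1 (5x top view) shows the deck corners at (30,222), (630,40), (733,358) and (125,547), the peg top at (290,300), the pawl pin near (100,330) and the grip bar from (440,318) to (548,290). Crop 2 shows the deck corners, the peg top at (482,85) and the pin top at (655,65). I cast rays from both views and fit the pose.

```bash
cat >> h.py <<'E'
def rigid(P,Q):
    p=P-P.mean(0);q=Q-Q.mean(0); y=np.arctan2((p[:,0]*q[:,1]-p[:,1]*q[:,0]).sum(),(p*q).sum())
    c,s=np.cos(y),np.sin(y);M=np.array([[c,-s],[s,c]]);return y,M,Q.mean(0)-M@P.mean(0)
E
python3 - <<'E'
from h import *
T=[(30,222,.105,.195,.08),(630,40,.105,-.195,.08),(733,358,-.105,-.195,.08),(125,547,-.105,.195,.08),(290,298,0,.05,.137),(222,330,0,.095,.095),(99,330,.015,.158,.131)]
S=[(180,383,.105,-.195,.08),(775,203,.105,.195,.08),(585,30,-.105,.195,.08),(33,175,-.105,-.195,.08),(482,82,0,.05,.137),(655,63,.015,.158,.131)]
P=np.array([t[2:4] for t in T]+[t[2:4] for t in S])
Q=np.array([ray("top",225+a/5-.4,125+b/5-.4,z)[:2] for a,b,_,_,z in T]+[ray("scene",255+a/4.7-.4,175+b/4.7-.4,z)[:2] for a,b,_,_,z in S])
nt=len(T)
for idx in (slice(0,nt),slice(nt,None),slice(None)):
    y,M,t=rigid(P[idx],Q[idx]);print(y,t);print(np.round(1e3*(Q[idx]-P[idx]@M.T-t)@M,1).tolist())
for a,b in((440,318),(548,290)):
    q=ray("top",225+a/5-.4,125+b/5-.4,.1455)[:2];print('bar',(q-t)@M)
for u in((0.015,.158),(0,.05),(0,.095)):print(u,M@u+t)
print('blk',ray('top',192,181,.03),'bot',ray('top',187,239,.16),ray('top',226,178,.03))
for c in((220,133),):pass
E
```

```text
0.27868814722581753 [0.58468491 0.05244537]
[[-0.6, -1.9], [-1.2, 0.4], [0.5, 1.2], [-0.4, -4.0], [-0.5, -1.0], [1.4, 1.6], [0.8, 3.7]]
0.2742277377571491 [0.58740368 0.05136263]
[[-2.0, 3.9], [0.6, -5.5], [3.4, -3.5], [3.5, 1.5], [-4.2, 0.8], [-1.4, 2.8]]
0.2766412864793241 [0.58593112 0.05194267]
[[-2.0, -0.9], [-1.9, 1.4], [-0.2, 1.8], [-1.9, -3.4], [-1.7, -0.2], [0.1, 2.5], [-0.6, 4.5], [-1.2, 2.7], [2.4, -6.7], [5.2, -4.2], [4.3, 0.8], [-2.8, -0.1], [0.3, 1.8]]
bar [-0.04012286 -0.03015218]
bar [-0.04287252 -0.09431009]
(0.015, 0.158) [0.55720685 0.20803212]
(0, 0.05) [0.57227481 0.10004158]
(0, 0.095) [0.55998413 0.1433306 ]
blk [0.60662501 0.40409517 0.03      ] bot [0.41686379 0.36694303 0.16      ] [0.61381876 0.29436332 0.03      ]
```

```bash
cat >> h.py <<'E'
Y0=.277;t0=np.array([.5858,.052]);M0=np.array([[np.cos(Y0),-np.sin(Y0)],[np.sin(Y0),np.cos(Y0)]])
def plan(C,wps):
    "C: commanded x,y,z,yaw (world). wps: unit x,y, z (mm), yaw minus unit yaw (deg)"
    Rt=R.from_euler('xyz',[np.pi,0,C[3]]).as_matrix(); out=C
    for ux,uy,z,a in wps:
        g=np.r_[M0@np.array([ux,uy])/1e3+t0,z/1e3]; s=1e3*Rt.T@(g-C[:3]); tz=-(np.degrees(Y0-C[3])+a)
        s=np.round(s);tz=round((tz+180)%360-180); p=np.array(C[:3])+Rt@s/1e3
        out=[*np.round(p,4),round(C[3]-np.radians(tz),4)]; print(s.tolist(),[0,0,tz],'->',out)
    return out
def unit(p): return np.round(1e3*(np.array(p)[:2]-t0)@M0,1)
E
python3 - <<'E'
from h import *
plan([.14,.532,.184,2.884],[(18,134,260,90),(18,134,108,90),(18,176,108,90),(18,160,108,90),(18,160,180,90)])
E
```

```text
[-501.0, -226.0, -76.0] [0, 0, 59] -> [np.float64(0.5669), np.float64(0.1858), np.float64(0.26), np.float64(1.8543)]
[-501.0, -226.0, 76.0] [0, 0, 59] -> [np.float64(0.5669), np.float64(0.1858), np.float64(0.108), np.float64(1.8543)]
[-479.0, -190.0, 76.0] [0, 0, 59] -> [np.float64(0.5548), np.float64(0.2262), np.float64(0.108), np.float64(1.8543)]
[-487.0, -204.0, 76.0] [0, 0, 59] -> [np.float64(0.559), np.float64(0.2107), np.float64(0.108), np.float64(1.8543)]
[-487.0, -204.0, 4.0] [0, 0, 59] -> [np.float64(0.559), np.float64(0.2107), np.float64(0.18), np.float64(1.8543)]
```

move_arm(targets=[[[0,0,-76],[0,0,0],-1],[[0,0,-76],[0,0,0],-1],[[-501,-226,-76],[0,0,59],-1],[[-501,-226,-76],[0,0,59],-1],[[-501,-226,-76],[0,0,59],-1],[[-501,-226,-76],[0,0,59],-1],[[-501,-226,-76],[0,0,59],-1],[[-501,-226,-76],[0,0,59],-1],[[-501,-226,-76],[0,0,59],-1],[[-501,-226,-76],[0,0,59],-1],[[-501,-226,-76],[0,0,59],-1],[[-501,-226,-76],[0,0,59],-1],[[-501,-226,-76],[0,0,59],-1],[[-501,-226,0],[0,0,59],-1],[[-501,-226,40],[0,0,59],-1],[[-501,-226,40],[0,0,59],-1]])

```text
time: 2.1
tool_pos: [0.5617, 0.186, 0.1378]
ee_rot: [-3.129, -0.001, 1.856]
wrist_force: [-0.9, -0.7, 0.1]
width: 0.0002
```

```bash
python3 - <<'E'
from h import *
a=snap("scene","s1.png")[130:290,250:440]
cv2.imwrite('pics/s1c.png',cv2.resize(a[:,:,::-1],None,fx=3.7,fy=3.7,interpolation=cv2.INTER_CUBIC))
o=status.get_obs();print(unit(o['tool_pos']),o['tool_pos'],o['ee_rot'],o['width'],o['wrist_force'])
E
```

```text
[ 16.6 135.1] [0.5648383  0.1865226  0.14256226] [-3.13735564e+00 -5.91014709e-04  1.85612684e+00] 0.00043610699367816516 [ 0.10027259 -0.1756354   1.3560089 ]
```

View pics/s1c.png

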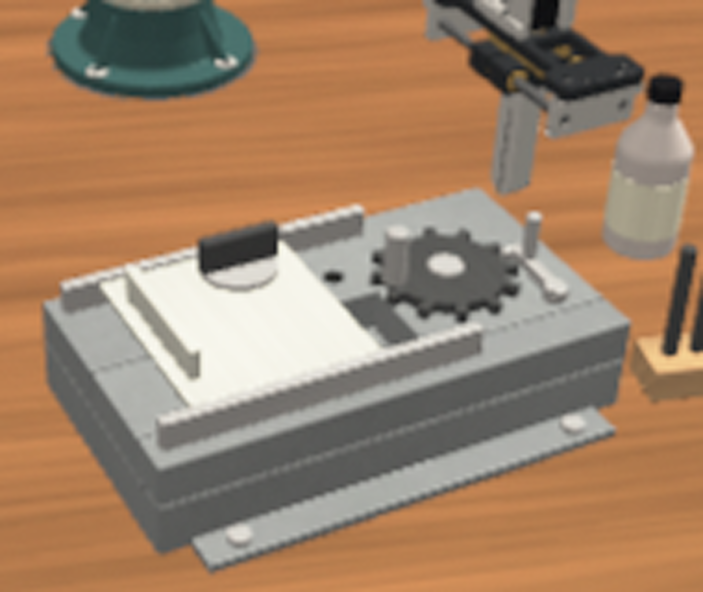

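The picture shows the closed fingertip at (512,190), short of the pawl pin at (533,215) on the wheel side, as planned. I descend, push the pin in +y, back off and rise.

move_arm(targets=[[[0,0,20],[0,0,0],-1],[[0,0,36],[0,0,0],-1],[[0,0,36],[0,0,0],-1],[[10,0,36],[0,0,0],-1],[[18,0,36],[0,0,0],-1],[[26,0,36],[0,0,0],-1],[[34,0,36],[0,0,0],-1],[[42,0,36],[0,0,0],-1],[[42,0,36],[0,0,0],-1],[[42,0,36],[0,0,0],-1]])

```text
time: 3.4
tool_pos: [0.5566, 0.2272, 0.1095]
ee_rot: [3.137, -0.001, 1.855]
wrist_force: [3.0, 0.0, 5.6]
width: 0.0008
```

```bash
python3 - <<'E'
from h import *
o=status.get_obs();print(unit(o['tool_pos']),o['tool_pos'],o['wrist_force'])
a=snap("scene","s2.png")[130:290,250:440]
b=snap("top","t2.png")[125:245,225:380]
cv2.imwrite('pics/s2c.png',np.hstack([cv2.resize(a[:,:,::-1],(400,337)),cv2.resize(b[:,:,::-1],(400,337))]))
E
```

```text
[ 19.8 176.6] [0.55656954 0.22724592 0.10950412] [3.03124227 0.02174665 5.63109723]
```

View pics/s2c.png

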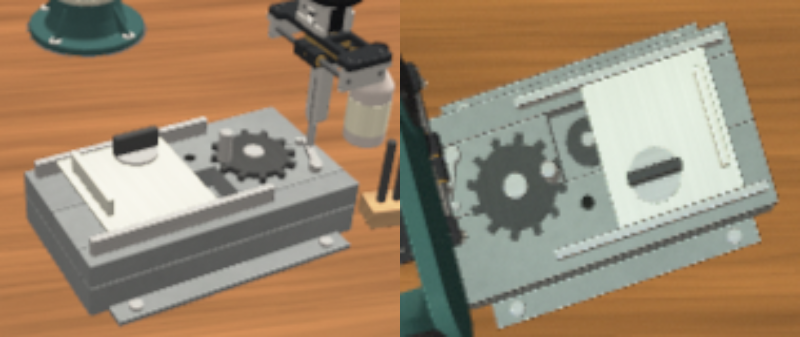

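The left half shows the fingertip at the pin, with the pawl arm swung off the wheel. I back off, rise and hover over the peg.

```bash
python3 - <<'E'
from h import *
plan([.5548,.2262,.108,1.8543],[(18,168,108,90),(18,168,175,90),(0,50,175,90)])
E
```

```text
[-8.0, 0.0, 0.0] [0, 0, 0] -> [np.float64(0.557), np.float64(0.2185), np.float64(0.108), np.float64(1.8543)]
[-8.0, 0.0, -67.0] [0, 0, 0] -> [np.float64(0.557), np.float64(0.2185), np.float64(0.175), np.float64(1.8543)]
[-126.0, -19.0, -67.0] [0, 0, 0] -> [np.float64(0.5718), np.float64(0.0999), np.float64(0.175), np.float64(1.8543)]
```

move_arm(targets=[[[-8,0,0],[0,0,0],-1],[[-8,0,-60],[0,0,0],-1],[[-8,0,-67],[0,0,0],-1],[[-60,-17,-67],[0,0,0],-0.5],[[-126,-17,-67],[0,0,0],-0.5],[[-126,-17,-67],[0,0,0],-0.5],[[-126,-17,-67],[0,0,0],-0.5],[[-126,-17,-67],[0,0,0],-0.5]])

```text
time: 4.5
tool_pos: [0.5736, 0.1018, 0.1743]
ee_rot: [-3.141, -0.001, 1.856]
wrist_force: [0.5, 0.5, -0.3]
width: 0.0234
```

```bash
python3 - <<'E'
from h import *
o=status.get_obs();print(unit(o['tool_pos']),o['tool_pos'],o['ee_rot'],o['wrist_force'],o['width'])
a=snap("scene","s3.png")[130:290,250:440]
cv2.imwrite('pics/s3c.png',cv2.resize(a[:,:,::-1],None,fx=3.7,fy=3.7,interpolation=cv2.INTER_CUBIC))
E
```

```text
[ 1.9 51.2] [0.57364544 0.10175285 0.17429228] [-3.14066549e+00 -1.19106156e-03  1.85586483e+00] [ 0.5197923   0.46382071 -0.33805737] 0.023448133972815238
```

View pics/s3c.png

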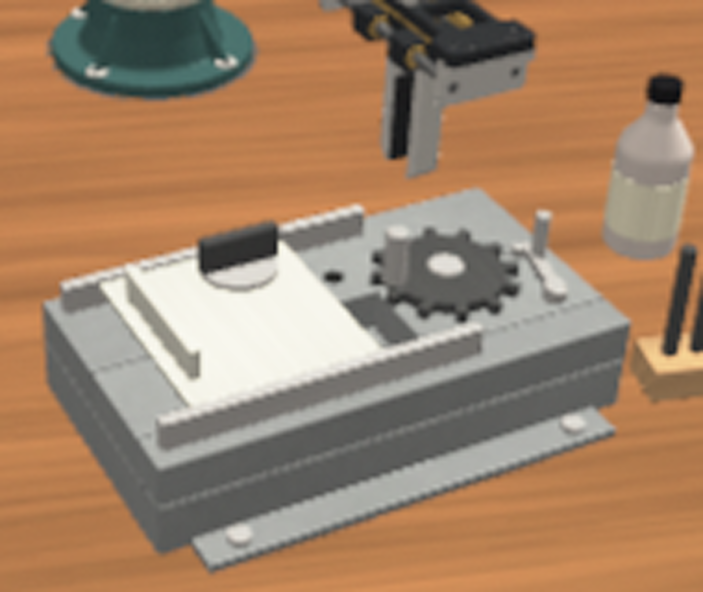

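The pin only moved from (533,215) to (542,213), so the pawl is not swung far enough. The fingertips are near (398,157) and (420,175) and the peg top is at (397,232). I quantify the offset between arm and camera.

```bash
python3 - <<'E'
from h import *
px=lambda a,b:(250+a/3.7-.4,130+b/3.7-.4)
for n,a,b,z in(('pin0',533,213,.131),('pin1',543,212,.131),('peg',397,232,.137),('tipA',398,158,.174),('tipB',410,177,.174),('tipB2',437,170,.174)):
    print(n,unit(ray('scene',*px(a,b),z)))
print('tip s1',unit(ray('scene',*px(497,190),.1426)),unit(ray('scene',*px(531,180),.1426)))
for p in [(15,158,131),(0,50,137)]:
    q=np.r_[M0@np.array(p[:2])/1e3+t0,p[2]/1e3];u=proj('scene',q);print((u-[250-.4,130-.4])*3.7)
# tip corner prediction s3: fingers at y +-12..24 tool
o=status.get_obs();
for dx,dy in((-8,-24),(8,-24),(-8,24),(8,24),(8,12)):
    q=np.r_[M0@np.array([1.9+dy,51.2+dx])/1e3+t0,.1743];print(dx,dy,(proj('scene',q)-[249.6,129.6])*3.7)
cv2.imwrite('pics/s4c.png',np.hstack([cv2.resize(cv2.imread('pics/'+f)[165:225,365:415],(400,480),interpolation=cv2.INTER_CUBIC) for f in('s2.png','s3.png')]))
E
```

```text
pin0 [ 11.5 161.4]
pin1 [ 13.5 169.2]
peg [-1.9 48.5]
tipA [-41.2  69.7]
tipB [-14.2  63.9]
tipB2 [-14.3  87.3]
tip s1 [-12.7 143.3] [-13.8 175.3]
[531.90873915 216.31251837]
[400.06300689 232.80859539]
-8 -24 [380.36156202 177.67011618]
8 -24 [399.04379947 172.90420695]
-8 24 [414.28058866 209.89042085]
8 24 [433.31690964 204.83923088]
8 12 [424.57240367 196.69126865]
```

View pics/s4c.png

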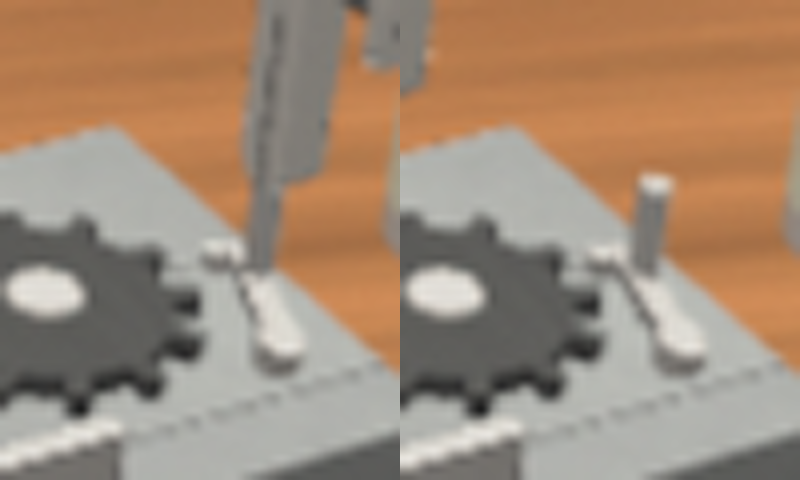

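The left crop (during the push) shows the fingertip's underside at (285,180), sitting on top of the pin, with the pin visible below it. The real tips therefore seem about 20 mm higher than the reported TCP. I check this against the s1 picture.

```bash
python3 - <<'E'
from h import *
print(robot.grasp_offset,[a for a in dir(robot) if a[0]!='_'])
for name,c,yy,org,f in(('s1 obs low edge 497..515,190 / 531,180',(16.6,135.1,.1426),12.5,(249.6,129.6),3.7),('s2 obs low corner ~(247,165)-(285,183)-(322,175)',(19.8,176.6,.1095),12.5,(364.9,164.9),8),('s3 obs 410,177/437,170',(1.9,51.2,.1743),24,(249.6,129.6),3.7)):
  print(name)
  for dz in(0,.021):
    print(dz,[np.round((proj('scene',np.r_[M0@np.array([c[0]+dy,c[1]+dx])/1e3+t0,c[2]+dz])-org)*f).tolist() for dx,dy in((-8,-yy),(-8,yy),(8,yy),(8,-yy))])
a=snap('top','t3.png')[90:250,225:385]
cv2.imwrite('pics/t3c.png',cv2.resize(a[:,:,::-1],None,fx=3.7,fy=3.7,interpolation=cv2.INTER_CUBIC))
E
```

```text
0.0188 ['IKError', 'grasp_offset']
s1 obs low edge 497..515,190 / 531,180
0 [[491.0, 206.0], [510.0, 222.0], [528.0, 217.0], [509.0, 201.0]]
0.021 [[494.0, 182.0], [513.0, 198.0], [531.0, 193.0], [512.0, 177.0]]
s2 obs low corner ~(247,165)-(285,183)-(322,175)
0 [[233.0, 218.0], [274.0, 254.0], [311.0, 243.0], [270.0, 208.0]]
0.021 [[240.0, 169.0], [281.0, 204.0], [319.0, 194.0], [277.0, 159.0]]
s3 obs 410,177/437,170
0 [[380.0, 178.0], [414.0, 210.0], [433.0, 205.0], [399.0, 173.0]]
0.021 [[382.0, 153.0], [417.0, 185.0], [436.0, 180.0], [401.0, 149.0]]
```

View pics/t3c.png

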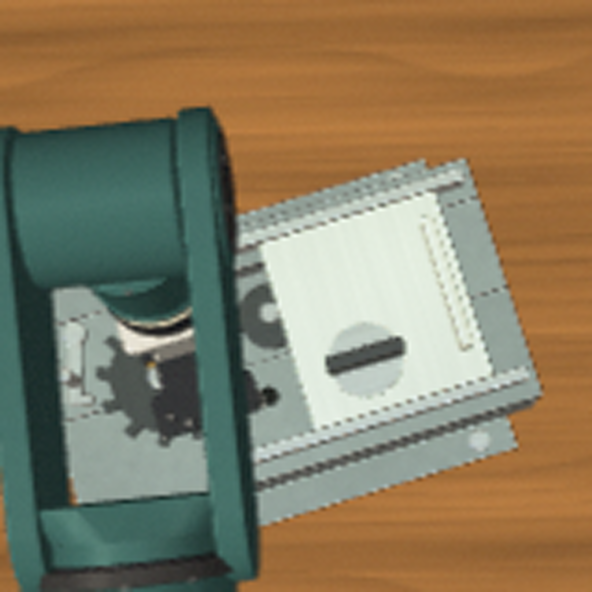

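The top view shows only the arm over the wheel, with the pawl at (75,370) still close to the wheel. With a tip offset of about 21 mm upwards, the images and the contact on the pin top (131 mm) agree. I go back and descend stepwise over the wheel rim, where contact at 92 mm would show.

move_arm(targets=[[[50,12,0],[0,0,0],-1],[[89,22,0],[0,0,0],-1],[[89,22,0],[0,0,0],-1],[[89,22,0],[0,0,0],-1],[[89,22,50],[0,0,0],-1],[[89,22,75],[0,0,0],-1],[[89,22,83],[0,0,0],-1],[[89,22,88],[0,0,0],-1],[[89,22,88],[0,0,0],-1]])

```text
time: 5.72
tool_pos: [0.5712, 0.1916, 0.088]
ee_rot: [3.14, 0.0, 1.854]
wrist_force: [-0.8, 0.5, -0.7]
width: 0.0003
```

No contact at a reported z of 0.088, which confirms the tip offset. I lower 5 mm more and push.

move_arm(targets=[[[0,0,5],[0,0,0],-1],[[8,0,5],[0,0,0],-1],[[15,0,5],[0,0,0],-1],[[22,0,5],[0,0,0],-1],[[29,0,5],[0,0,0],-1],[[35,0,5],[0,0,0],-1],[[35,0,5],[0,0,0],-1],[[35,0,5],[0,0,0],-1]])

```text
time: 6.72
tool_pos: [0.5637, 0.2245, 0.0825]
ee_rot: [3.136, 0.003, 1.853]
wrist_force: [7.7, -2.8, -1.9]
width: 0.0006
```

```bash
python3 - <<'E'
from h import *
o=status.get_obs();print(unit(o['tool_pos']),o['tool_pos'],o['wrist_force'])
E
```

```text
[ 25.9 172. ] [0.56368727 0.22449887 0.082454  ] [ 7.7006422  -2.83678629 -1.87718089]
```

move_arm(targets=[[[-12,0,0],[0,0,0],-1],[[-12,0,-50],[0,0,0],-1],[[-50,0,-80],[0,0,0],-1],[[-80,0,-85],[0,0,0],-1],[[-80,0,-85],[0,0,0],-1]])

```text
time: 7.35
tool_pos: [0.5833, 0.1473, 0.1678]
ee_rot: [3.141, -0.001, 1.851]
wrist_force: [0.4, 0.5, 0.0]
width: 0.0004
```

```bash
python3 - <<'E'
from h import *
o=status.get_obs();print(unit(o['tool_pos']),o['tool_pos'],o['wrist_force'])
s=snap('scene','s5.png')
a=s[165:225,365:415]; b=s[130:230,330:430]
cv2.imwrite('pics/s5c.png',np.hstack([cv2.resize(a,(400,480),interpolation=cv2.INTER_CUBIC),cv2.resize(b,(400,480))[:, :]])[:,:,::-1])
E
```

```text
[23.7 92.4] [0.58330533 0.14731213 0.16776172] [0.36495097 0.52563679 0.02580834]
```

View pics/s5c.png

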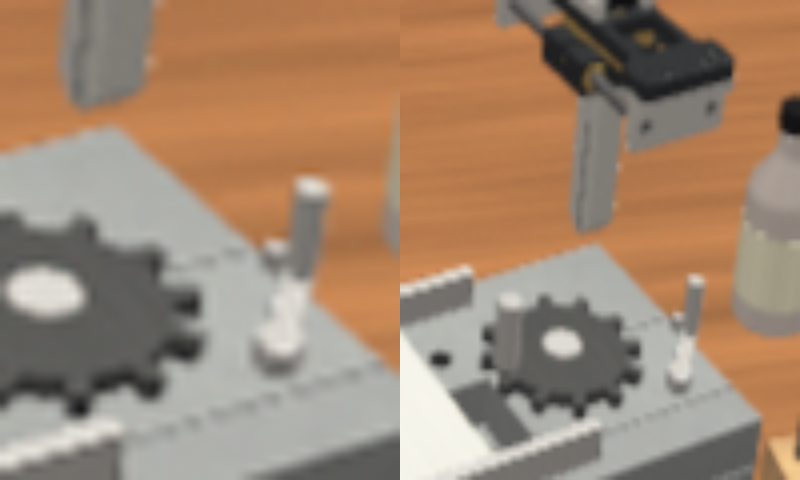

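The pawl now stands well clear: the pin top moved from (255,180) to (312,185) in the 8x crop. I compute its angle and the residual tip offset.

```bash
python3 - <<'E'
from h import *
px=lambda a,b:(364.9+a/8,164.9+b/8)
q=[unit(ray('scene',*px(*p),.131)) for p in((255,183),(312,186))];print(q)
for dz in(.019,.021,.023,.026):print(dz,'obs 82,107 / 145,95',[np.round((proj('scene',np.r_[M0@np.array([23.7+dy,92.4+dx])/1e3+t0,.1678+dz])-[364.9,164.9])*8).tolist() for dx,dy in((-8,-12.5),(-8,12.5),(8,12.5))])
print(o:=status.get_obs()['time'])
plan([.5837,.1477,.168,1.8503],[(0,50,180,90)])
E
```

```text
[array([ 17.8, 167.6]), array([ 27.8, 184.9])]
0.019 obs 82,107 / 145,95 [[58.0, 91.0], [99.0, 127.0], [139.0, 116.0]]
0.021 obs 82,107 / 145,95 [[59.0, 86.0], [99.0, 122.0], [140.0, 111.0]]
0.023 obs 82,107 / 145,95 [[59.0, 81.0], [100.0, 117.0], [141.0, 106.0]]
0.026 obs 82,107 / 145,95 [[60.0, 73.0], [101.0, 109.0], [141.0, 98.0]]
7.4
[-43.0, -24.0, -12.0] [0, 0, 0] -> [np.float64(0.5725), np.float64(0.0997), np.float64(0.18), np.float64(1.8503)]
```

Pin at unit (28,185), so the pawl is at about 0.75 rad. Next I go to the peg with the jaws straddling it along unit x.

move_arm(targets=[[[-20,-12,-5],[0,0,0],-0.1],[[-43,-24,-5],[0,0,0],-0.1],[[-43,-24,-5],[0,0,0],-0.1],[[-43,-24,-5],[0,0,0],-0.1],[[-43,-24,40],[0,0,0],-0.1],[[-43,-24,70],[0,0,0],-0.1],[[-43,-24,82],[0,0,0],-0.1],[[-43,-24,82],[0,0,0],-1],[[-43,-24,82],[0,0,0],-1],[[-43,-24,82],[0,0,0],-1],[[-43,-24,82],[0,0,0],-1]])

```text
time: 8.78
tool_pos: [0.5718, 0.1, 0.0865]
ee_rot: [-3.141, 0.001, 1.854]
wrist_force: [-5.0, -2.5, 5.5]
width: 0.0172
```

```bash
python3 - <<'E'
from h import *
o=status.get_obs();print(unit(o['tool_pos']),o['tool_pos'],o['ee_rot'],o['wrist_force'],o['width'])
E
```

```text
[-0.4 50. ] [0.57178467 0.09996662 0.08652528] [-3.14149663e+00  9.88979470e-04  1.85379066e+00] [-5.04541354 -2.51513537  5.54215664] 0.017202193619154475
```

The peg is gripped (17 mm). I loosen to a cage and swing it along the arc, turning the tool with it, then close at the end to centre it.

move_arm(targets=[[[0,0,0],[0,0,0],-0.5],[[1,-8,0],[0,0,10],-0.5],[[3,-15,0],[0,0,20],-0.5],[[6,-22,0],[0,0,30],-0.5],[[10,-29,0],[0,0,40],-0.5],[[16,-34,0],[0,0,50],-0.5],[[22,-39,0],[0,0,60],-0.5],[[30,-42,0],[0,0,70],-0.5],[[37,-44,0],[0,0,80],-0.5],[[45,-45,0],[0,0,90],-0.5],[[53,-44,0],[0,0,100],-0.5],[[60,-42,0],[0,0,110],-0.5],[[67,-39,0],[0,0,119],-0.5],[[67,-39,0],[0,0,119],-0.5],[[67,-39,0],[0,0,119],-1],[[67,-39,0],[0,0,119],-1],[[67,-39,0],[0,0,119],-1]])

```text
time: 10.9
tool_pos: [0.5156, 0.1536, 0.085]
ee_rot: [3.141, 0.0, -0.223]
wrist_force: [-3.3, -3.9, 3.3]
width: 0.0175
```

```bash
python3 - <<'E'
from h import *
o=status.get_obs();print(o['time'],unit(o['tool_pos']),o['tool_pos'],o['ee_rot'],o['wrist_force'],o['width'])
E
```

```text
10.9 [-39.7 116.9] [0.51563791 0.15357202 0.08497965] [ 3.14102215e+00  2.89273590e-04 -2.22614881e-01] [-3.26560111 -3.86496716  3.26576701] 0.017527551183121926
```

Peg is at unit (-39.7,116.9), so the wheel is at about 2.07 rad. Next I release and go behind the push bar.

```bash
python3 - <<'E'
from h import *
plan([.5156,.1536,.086,-.2266],[(-39.7,117,160,-117),(0,-168,160,90),(0,-168,90,90)])
E
```

```text
[-0.0, -0.0, -74.0] [0, 0, 88] -> [np.float64(0.5156), np.float64(0.1536), np.float64(0.16), np.float64(-1.7625)]
[172.0, 230.0, -74.0] [0, 0, -119] -> [np.float64(0.6315), np.float64(-0.1092), np.float64(0.16), np.float64(1.8503)]
[172.0, 230.0, -4.0] [0, 0, -119] -> [np.float64(0.6315), np.float64(-0.1092), np.float64(0.09), np.float64(1.8503)]
```

move_arm(targets=[[[0,0,0],[0,0,0],-0.1],[[0,0,0],[0,0,0],-0.1],[[0,0,-50],[0,0,0],-0.1],[[0,0,-74],[0,0,0],-0.1],[[0,0,-74],[0,0,-10],-1],[[30,40,-74],[0,0,-20],-1],[[60,80,-74],[0,0,-30],-1],[[90,120,-74],[0,0,-40],-1],[[120,160,-74],[0,0,-50],-1],[[150,200,-74],[0,0,-60],-1],[[172,230,-74],[0,0,-70],-1],[[172,230,-74],[0,0,-80],-1],[[172,230,-74],[0,0,-90],-1],[[172,230,-74],[0,0,-100],-1],[[172,230,-74],[0,0,-110],-1],[[172,230,-74],[0,0,-119],-1],[[172,230,-74],[0,0,-119],-1],[[172,230,-40],[0,0,-119],-1],[[172,230,-4],[0,0,-119],-1],[[172,230,-4],[0,0,-119],-1]])

```text
time: 13.4
tool_pos: [0.6304, -0.1075, 0.0848]
ee_rot: [-3.135, -0.004, 1.852]
wrist_force: [-0.2, 0.1, 0.2]
width: 0.0006
```

```bash
python3 - <<'E'
from h import *
o=status.get_obs();print(o['time'],unit(o['tool_pos']),o['tool_pos'],o['ee_rot'],o['wrist_force'],o['width'])
s=snap('scene','s6.png')
a=s[130:290,250:440]
cv2.imwrite('pics/s6c.png',cv2.resize(a,None,fx=3.7,fy=3.7,interpolation=cv2.INTER_CUBIC)[:,:,::-1])
E
```

```text
13.4 [  -0.7 -165.6] [ 0.63039415 -0.10745539  0.08477036] [-3.13522554 -0.00432074  1.85216714] [-0.20324619  0.10139687  0.21208847] 0.0006344072205159913
```

View pics/s6c.png

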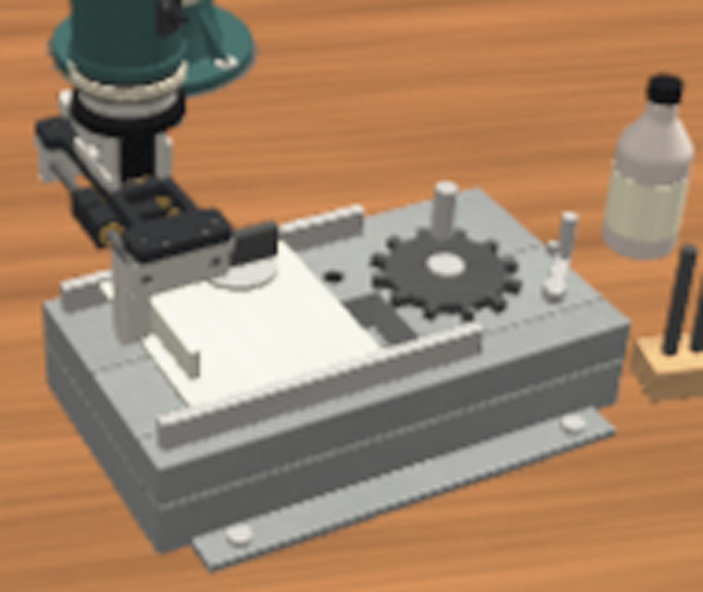

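The picture shows the peg round at the back left (445,190), the pawl clear at (560,260) and the closed finger just behind the push bar (125,330). Next I push the hatch.

move_arm(targets=[[[10,0,0],[0,0,0],-1],[[22,0,0],[0,0,0],-1],[[34,0,0],[0,0,0],-1],[[46,0,0],[0,0,0],-1],[[58,0,0],[0,0,0],-1],[[68,0,0],[0,0,0],-1],[[78,0,0],[0,0,0],-1],[[86,0,0],[0,0,0],-1],[[92,0,0],[0,0,0],-1],[[96,0,0],[0,0,0],-1],[[99,0,0],[0,0,0],-1],[[99,0,0],[0,0,0],-1]])

```text
time: 14.95
tool_pos: [0.6066, -0.0189, 0.0888]
ee_rot: [3.141, 0.011, 1.851]
wrist_force: [5.1, -13.6, 0.1]
width: 0.0007
```

```bash
python3 - <<'E'
from h import *
o=status.get_obs();print(o['time'],unit(o['tool_pos']),o['tool_pos'],o['wrist_force'],o['wrist_force'][:2]@M0)
E
```

```text
14.95 [  0.6 -73.8] [ 0.60658431 -0.0188541   0.08884467] [  5.12839561 -13.59051871   0.07704528] [  1.21628605 -14.47491929]
```

move_arm(targets=[[[3,0,0],[0,0,0],-1],[[5,0,0],[0,0,0],-1],[[5,0,0],[0,0,0],-1],[[5,0,0],[0,0,0],-1]])

```text
time: 15.45
tool_pos: [0.6066, -0.019, 0.089]
ee_rot: [3.14, 0.019, 1.849]
wrist_force: [8.9, -22.7, -1.9]
width: 0.0003
```

```bash
python3 - <<'E'
from h import *
o=status.get_obs();print(o['time'],unit(o['tool_pos']),o['tool_pos'],o['wrist_force'][:2]@M0)
t=snap('top','t6.png');s=snap('scene','s7.png')
cv2.imwrite('pics/t6c.png',np.hstack([cv2.resize(t[125:245,225:380],(400,310)),cv2.resize(s[160:280,250:405],(400,310))])[:,:,::-1])
E
```

```text
15.45 [  0.6 -74. ] [ 0.60661136 -0.01900894  0.08895375] [  2.36468806 -24.32166428]
```

The hatch is against a stop (24 N, no motion). I back off out of view and measure its travel from the image shift.

move_arm(targets=[[[-15,0,0],[0,0,0],-1],[[-15,0,-50],[0,0,0],-1],[[-60,0,-80],[0,0,0],0],[[-120,0,-80],[0,0,0],0],[[-180,0,-80],[0,0,0],0],[[-180,0,-80],[0,0,0],0],[[-180,0,-80],[0,0,0],0]])

```text
time: 16.42
tool_pos: [0.6532, -0.1798, 0.1673]
ee_rot: [-3.14, -0.004, 1.855]
wrist_force: [-0.3, 0.3, -0.4]
width: 0.0456
```

```bash
python3 - <<'E'
from h import *
o=status.get_obs();print(o['time'],unit(o['tool_pos']),o['tool_pos'],o['ee_rot'])
snap('top','t8.png');snap('scene','s8.png')
for n,f in(('top','top0.png'),('top','t8.png'),('scene','scene0.png'),('scene','s8.png')):
    g=cv2.imread('pics/'+f).astype(int); m=(g.max(2)<75).astype(np.uint8)
    # white hatch mask
    w=((g.min(2)>205)).astype(np.uint8)
    for nm,mm,z in(('dark',m,.1315 if n=='scene' else .1455),('white',w,.102)):
        k,l,st,c=cv2.connectedComponentsWithStats(mm)
        for i in range(1,k):
            u=unit(ray(n,*c[i],z))
            if st[i,4]>12 and abs(u[0])<110 and abs(u[1])<200: print(f,nm,st[i].tolist(),c[i].round(1),u)
E
```

```text
16.425 [   1.5 -241.4] [ 0.65323594 -0.17981135  0.16733147] [-3.13963357 -0.00406679  1.85457265]
top0.png dark [314, 185, 19, 6, 23] [323.1 187.4] [-46.7 -59.7]
top0.png dark [296, 195, 4, 4, 14] [297.3 196.5] [-50.1  18.8]
top0.png white [296, 142, 62, 64, 2039] [325.1 171.4] [  5.2 -81.1]
t8.png dark [287, 193, 19, 6, 19] [296.  195.7] [-46.9  21.7]
t8.png white [269, 149, 62, 65, 2187] [299.6 179.5] [ 4.  -0.6]
scene0.png dark [304, 192, 21, 12, 151] [313.9 197.2] [-37.1 -65.6]
scene0.png dark [355, 209, 30, 8, 64] [369.7 212.1] [85.6 35.5]
scene0.png white [278, 196, 82, 46, 1707] [316.7 218.5] [ 17.2 -83.6]
scene0.png white [367, 200, 7, 3, 19] [370. 201.] [ 7.1 88.7]
scene0.png white [394, 201, 9, 8, 13] [398.5 205.3] [ 58.3 149.4]
s8.png dark [331, 185, 20, 11, 140] [340.5 190.2] [-37.1  17. ]
s8.png dark [378, 210, 8, 4, 18] [381.8 211.7] [97.2 65.3]
s8.png white [294, 190, 86, 54, 1664] [342.9 211.6] [19.3 -5.4]
s8.png white [398, 201, 5, 8, 25] [400.2 204.6] [ 57.4 156. ]
```

```bash
python3 - <<'E'
from h import *
print('hole',unit(ray('top',297.3,196.5,.08)),unit(ray('scene',255+399/4.7-.4,175+141/4.7-.4,.08)))
for y in (-75,-85,-90,75,70):
  print(y,[np.round(proj(c,np.r_[M0@np.array([0,y])/1e3+t0,.102]),1).tolist() for c in('top','scene')])
s=cv2.imread('pics/s8.png')[165:265,260:420];cv2.imwrite('pics/s8c.png',cv2.resize(s,(800,500),interpolation=cv2.INTER_CUBIC))
E
```

```text
hole [-39.8  21.4] [-40.4  18.7]
-75 [[323.6, 173.6], [316.7, 214.2]]
-85 [[326.8, 172.6], [313.4, 215.1]]
-90 [[328.4, 172.1], [311.7, 215.6]]
75 [[275.8, 188.2], [364.5, 200.9]]
70 [[277.4, 187.7], [363.0, 201.3]]
```

View pics/s8c.png

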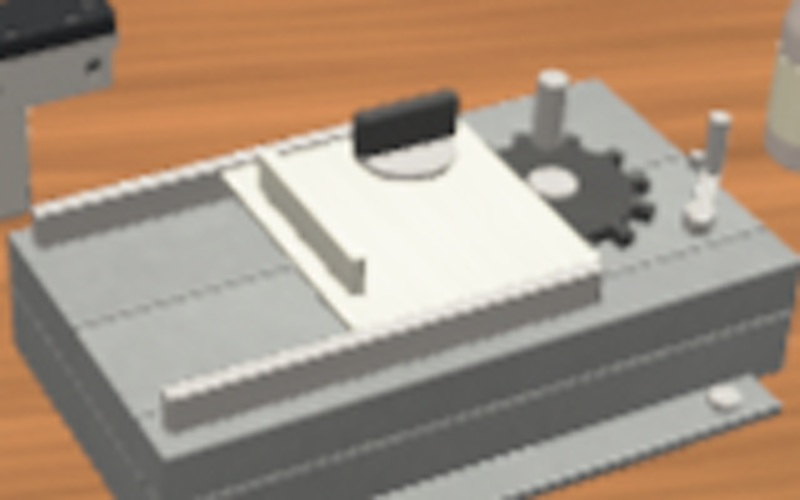

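The last picture shows the hatch at the stop, its front edge at the rail ends with the wheel, peg and pawl as wanted. The stud's measured position (-40,20) coincides with the deck hole (-40,20), so the hatch is shut. Next I go to the stud.

move_arm(targets=[[[60,-10,-8],[0,0,0],0],[[120,-20,-8],[0,0,0],0],[[180,-30,-8],[0,0,0],0],[[240,-40,-8],[0,0,0],0],[[261,-41,-8],[0,0,0],0],[[261,-41,-8],[0,0,0],0],[[261,-41,-8],[0,0,0],0],[[261,-41,30],[0,0,0],0],[[261,-41,60],[0,0,0],0],[[261,-41,66],[0,0,0],0],[[261,-41,66],[0,0,0],0]])

```text
time: 17.9
tool_pos: [0.5422, 0.0569, 0.103]
ee_rot: [-3.141, 0.0, 1.853]
wrist_force: [0.0, -1.0, 0.6]
width: 0.0471
```

```bash
python3 - <<'E'
from h import *
o=status.get_obs();print(o['time'],unit(o['tool_pos']),o['tool_pos'],o['ee_rot'],o['wrist_force'],o['width'])
E
```

```text
17.9 [-40.6  16.6] [0.54219992 0.05686886 0.10301088] [-3.14140083e+00  6.57296364e-08  1.85250133e+00] [ 0.00292335 -0.98888833  0.62241789] 0.04705469450688465
```

move_arm(targets=[[[3,0,2],[0,0,0],0],[[3,0,2],[0,0,0],-1],[[3,0,2],[0,0,0],-1],[[3,0,2],[0,0,0],-1],[[3,0,2],[0,0,0],-1]])

```text
time: 18.52
tool_pos: [0.5413, 0.0609, 0.1011]
ee_rot: [3.14, 0.0, 1.854]
wrist_force: [0.4, 1.0, -1.2]
width: 0.0117
```

The bar is gripped (11.7 mm). I push in.

move_arm(targets=[[[0,0,4],[0,0,0],-1],[[0,0,8],[0,0,0],-1],[[0,0,11],[0,0,0],-1],[[0,0,11],[0,0,0],-1],[[0,0,11],[0,0,0],-1]])

```text
time: 19.15
tool_pos: [0.5413, 0.0609, 0.092]
ee_rot: [3.14, 0.0, 1.854]
wrist_force: [-2.2, 0.5, 8.2]
width: 0.0116
```

move_arm(targets=[[[0,0,2],[0,0,0],-1],[[0,0,2],[0,0,0],-1],[[0,0,2],[0,0,10],-1],[[0,0,2],[0,0,20],-1],[[0,0,2],[0,0,30],-1],[[0,0,2],[0,0,40],-1],[[0,0,2],[0,0,50],-1],[[0,0,2],[0,0,60],-1],[[0,0,2],[0,0,70],-1],[[0,0,2],[0,0,80],-1],[[0,0,2],[0,0,88],-1],[[0,0,2],[0,0,92],-1],[[0,0,2],[0,0,92],-1],[[0,0,2],[0,0,92],-1]])

```text
time: 20.9
tool_pos: [0.5413, 0.061, 0.0909]
ee_rot: [3.141, -0.003, 0.25]
wrist_force: [-4.3, 0.3, 11.5]
width: 0.0115
```

```bash
python3 - <<'E'
from h import *
o=status.get_obs();print(o['time'],unit(o['tool_pos']),o['tool_pos'],np.degrees(o['ee_rot'][2]-Y0),o['wrist_force'],o['wrist_torque'],o['width'])
E
```

```text
20.9 [-40.3  20.8] [0.54133545 0.06097699 0.09092405] -1.5628235592849082 [-4.34235419  0.26830057 11.52766389] [0.01685048 0.97442108 0.39718249] 0.01154650480805578
```

Turned to the stop (yaw residual torque 0.4 N m). I release and rise straight up, then clear the view.

move_arm(targets=[[[0,0,0],[0,0,0],-0.2],[[0,0,0],[0,0,0],-0.2],[[0,0,0],[0,0,0],-0.2],[[0,0,-30],[0,0,0],-0.2],[[0,0,-80],[0,0,0],-0.2],[[0,0,-110],[0,0,0],-0.2],[[-60,60,-110],[0,0,0],-0.2],[[-120,120,-110],[0,0,0],-0.2],[[-180,180,-110],[0,0,0],-0.2],[[-180,180,-110],[0,0,0],-0.2],[[-180,180,-110],[0,0,0],-0.2]])

```text
time: 22.28
tool_pos: [0.4088, -0.1609, 0.1977]
ee_rot: [3.141, 0.0, 0.242]
wrist_force: [0.2, 0.9, -0.1]
width: 0.0376
```

```bash
python3 - <<'E'
from h import *
o=status.get_obs();print(o['time'],unit(o['tool_pos']),o['tool_pos'],o['wrist_force'])
snap('top','t9.png');snap('scene','s9.png')
for n,f in(('top','top0.png'),('top','t9.png'),('scene','s8.png'),('scene','s9.png')):
    g=cv2.imread('pics/'+f).astype(int); m=(g.max(2)<75).astype(np.uint8); w=(g.min(2)>205).astype(np.uint8)
    for nm,mm,z in(('dark',m,.1315 if n=='scene' else .1455),('white',w,.102)):
        k,l,st,c=cv2.connectedComponentsWithStats(mm)
        for i in range(1,k):
            u=unit(ray(n,*c[i],z))
            if st[i,4]>12 and abs(u[0])<110 and abs(u[1])<200:
                ys,xs=np.nonzero(l==i); q=np.array([unit(ray(n,x,y,z)) for x,y in zip(xs,ys)]); ev,V=np.linalg.eigh(np.cov(q.T))
                print(f,nm,st[i].tolist(),u,'axis deg',round(float(np.degrees(np.arctan2(V[1,1],V[0,1])))%180))
# bystanders: image difference outside the unit
for n,a,b,rs in(('top','top0.png','t9.png',{'block':(150,165,230,195),'bottle':(175,222,216,255),'wrench':(440,150,470,225)}),('scene','scene0.png','s9.png',{'block':(418,190,500,240),'bottle':(408,148,440,202),'wrench':(140,220,175,280)})):
    d=cv2.absdiff(cv2.imread('pics/'+a),cv2.imread('pics/'+b)).max(2)
    for k,(x0,y0,x1,y1) in rs.items(): print(n,k,int((d[y0:y1,x0:x1]>40).sum()))
E
```

```text
22.275 [-228.5 -156.4] [ 0.40875262 -0.16089067  0.19770411] [ 0.24202168  0.94020497 -0.10098253]
top0.png dark [314, 185, 19, 6, 23] [-46.7 -59.7] axis deg 89
top0.png dark [296, 195, 4, 4, 14] [-50.1  18.8] axis deg 175
top0.png white [296, 142, 62, 64, 2039] [  5.2 -81.1] axis deg 20Traceback (most recent call last):
  File "<stdin>", line 11, in <module>
  File "h.py", line 9, in ray
    K,t,Rm,m=cam(n); d=np.linalg.inv(K)@[u,v,1]; d=Rm@(d*[1,-1,-1])
             ~~~^^^
  File "h.py", line 5, in cam
    m=viewer.camera_model(n); a=np.array(m["attitude"],float)
ValueError: time passes only in moves, steps and waits
```

No pictures are left to view, so I finish numerically with cached camera models.

```bash
sed -i 's/^def cam(n):/import functools\n@functools.cache\ndef cam(n):/' h.py; python3 - <<'E'
from h import *
import os
if not os.path.exists('pics/s9.png'): snap('scene','s9.png')
for n,f in(('top','t9.png'),('scene','s8.png'),('scene','s9.png')):
    g=cv2.imread('pics/'+f).astype(int); m=(g.max(2)<75).astype(np.uint8); w=(g.min(2)>205).astype(np.uint8)
    for nm,mm,z in(('dark',m,.126 if f!='s8.png' else .1315),('white',w,.102)):
        k,l,st,c=cv2.connectedComponentsWithStats(mm)
        for i in range(1,k):
            u=unit(ray(n,*c[i],z))
            if st[i,4]>12 and abs(u[0])<110 and abs(u[1])<200: print(f,nm,st[i].tolist(),u)
c=lambda x,y,z:np.r_[M0@np.array([x,y])/1e3+t0,z/1e3]
for lab,top in(('caught',140),('up',145.5)):
    print(lab,'turned bar top ends',[np.round(proj('scene',c(x,20,top)),1).tolist() for x in(-72,-8)],'bottom',[np.round(proj('scene',c(x,20,top-28)),1).tolist() for x in(-72,-8)])
for n,a,b,rs in(('top','top0.png','t9.png',{'block':(150,165,230,195),'bottle':(175,222,216,255),'wrench':(440,150,470,225)}),('scene','scene0.png','s9.png',{'block':(418,190,500,240),'bottle':(408,148,440,202),'wrench':(140,220,175,280)})):
    d=cv2.absdiff(cv2.imread('pics/'+a),cv2.imread('pics/'+b)).max(2)
    for k,(x0,y0,x1,y1) in rs.items(): print(n,k,int((d[y0:y1,x0:x1]>40).sum()))
d=cv2.absdiff(cv2.imread('pics/s8.png'),cv2.imread('pics/s9.png')).max(2)[180:240,355:415]
print('peg/pawl diff since hatch shut',int((d>40).sum()))
E
```

```text
t9.png white [269, 150, 62, 64, 2134] [4.6 0.2]
s8.png dark [331, 185, 20, 11, 140] [-37.1  17. ]
s8.png dark [378, 210, 8, 4, 18] [97.2 65.3]
s8.png white [294, 190, 86, 54, 1664] [19.3 -5.4]
s8.png white [398, 201, 5, 8, 25] [ 57.4 156. ]
s9.png dark [335, 184, 13, 17, 92] [-33.6  16.8]
s9.png dark [378, 210, 8, 4, 18] [91. 70.]
s9.png white [294, 188, 86, 56, 1606] [18.3 -4.9]
s9.png white [367, 200, 7, 3, 20] [ 7.1 89.2]
s9.png white [398, 201, 5, 8, 21] [ 57.3 156.3]
caught turned bar top ends [[335.5, 181.3], [346.8, 192.7]] bottom [[335.1, 189.5], [346.2, 201.1]]
up turned bar top ends [[335.6, 179.6], [347.0, 191.0]] bottom [[335.2, 187.9], [346.3, 199.5]]
top block 0
top bottle 0
top wrench 9
scene block 0
scene bottle 0
scene wrench 0
peg/pawl diff since hatch shut 0
```

```bash
python3 -c "
from h import *
print(order.close_job())"
```

```text
the job is handed in; nothing more can be done
None
```

The take-up unit is shut down and the job is handed in, at about 22 s of the 59 s allowed; no verdict came back. I swung the pawl clear, turned the wheel back by its peg, slid the hatch shut, pushed the stud in, turned it and let go.

**Last checks**
- **Pawl:** about 0.75 rad by its pin position in the image. The image around the peg and pawl did not change between shutting the hatch and handing in.
- **Wheel:** about 2.07 rad from the measured peg position at the end of the turn.
- **Hatch:** it stood against a hard stop at 24 N, with the stud directly over the deck hole.
- **Stud:** it was turned until it met resistance (0.4 N m). After release the bar lies along unit x, and its lower edge in the image fits the caught height better than the sprung-up one, by only about 1 to 1.5 pixels.
- **Bystanders:** there was no image change at the block or the bottle. At the wrench, 9 pixels changed in the top view and none in the scene view. I took that as shading.

**What failed or disagreed**
- **First pawl push:** it only moved the pawl about 0.2 rad, because the real fingertips sit about 21 mm above the reported TCP and the finger rode on the pin top. I corrected the height and repeated the push.
- **Hatch travel:** it measured about 82 mm instead of 90 mm. I trusted the stop and the hole alignment over that figure.
- **Final picture:** the 12-picture limit was reached, so the last check of the stud and bystanders was numerical only.

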